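# Nest three aluminium glazing channels on the loading board

## Robot

A 6-joint arm with a two-finger parallel gripper is mounted at the origin on the work surface. World frame = base frame: x ahead of the robot, y to its left, z up, the work surface at z = 0. Lengths are in mm, angles in rad, forces in N, time in s.
With the tool pointing down it reaches from about 425 to 950 mm from the base axis. Payload 14.7 kg.
Tool frame: the origin (TCP) lies at the very end of the fingers, on their centre line; the grasp point (between the pads) lies 19 mm behind it; z points along the fingers, y is the line along which they close (so a half turn about z gives the same grasp; the last joint's range is limited). The gripper opens to 85 mm and grips with 20 to 120 N. Pads are 22 mm wide; open, the fingers measure 114 mm over their backs; the gripper's body (76 mm by 85 mm) begins 54 mm behind the grasp point. The pads swing forward as they close: fully open they stand 13 mm farther back than shut.
Start: joints at [-1.261, 0.48, 1.596, -0, 1.065, -0.047], TCP at [227.046, -609.05, 231.297] pointing down, gripper open.
Joint ranges: [-2.75, 2.75], [-0.82, 2.05], [0.23, 2.67], [-1.56, 4.7], [0.09, 2.69], [-2.92, 2.92]. Speed limits (rad/s): [1.89, 1.89, 2.39, 3.01, 3.01, 3.01].

## Interface

Orientations are given as a unit quaternion [x, y, z, w].
In Python, from workcell import manip, imaging, spotter gives the robot as it stands.
- The arm moves only by the tool apply_moves, never from a script. Its argument "targets" is a list of rows, each an object of numbers: "x", "y", "z": the shift along the tool's x, y, z in m; "rx", "ry", "rz": the turn, a rotation vector about the tool's x, y, z in rad; "gripper": the gripper command: -1 is fully open, 1 is shut, values between are in proportion. A call has 1 to 5 rows; each row shifts and turns the commanded pose from where the row before left it, along the tool's axes as they then stand; what a row does not reach is not made up. A row lasts 1/12 s, in which the tool goes at most 41.7 mm and 7.16 degrees, less where a joint would pass 70% of its speed; a pose out of reach is approached as far as the arm can. A call is refused whole if a number of a shift passes 0.0417 or a number of a turn 0.125, either way. A call with a gripper value outside its range is refused whole. The fingers move at their own pace and stop on an object; the grip force is fixed at half the most. Time passes only in rows, so rows that do not move let the fingers close. It gives the time, the measured TCP pose, the force, the opening and the grip force at its end, in the units of the state.
- manip.get_obs(): the state, without advancing time (a new reading comes with each control period).
- imaging.capture(name): name is "scene" or "top" or "wrist"; returns a dict with "image" (420x560x3 uint8, red, green, blue), "intrinsics" (3x3 intrinsics, pixels), "R" (3x3) and "t" (3): a world point X has camera coordinates R X + t. Camera axes: x right, y down, z forward; pixel columns grow to the right and rows downward; lengths in mm; the calibration is good to about 2 mm. A picture is of the moment at which its call begins. There is no depth.
- manip.hand_in(): hands the job in; it is judged then, once.
Trained networks look in the newest picture that a camera, given by its name, has taken for a name from the list of things; names that differ only in an ending like _2 or _b are one class to them, and where a whole thing is asked for, a point or a joint stands for the part that bears it (a point fixed in the world has none). Each returns a list of dicts, best first, with "conf" (0 to 1); they miss things now and then, are a little off and sometimes report something else, mostly with a low value. They report only what shows in the picture. A call takes as long as a camera call. They do not tell look-alikes from the thing itself.
- spotter.recognise(camera, thing): "pixel" ([column, row] in pixels, amid what is visible of it).
- spotter.regions_of(camera, thing): "pixels" (420x560 bool, what is visible of it) and "pixel" ([column, row] in pixels, amid what is visible of it).
The state is a dict: "t": time; "joint_positions": joint angles; "qvel": joint speeds; "joint_torque": joint torques, N m; "ee_pos": TCP position; "tool_rot": TCP orientation; "ft_force": force on the tool from outside, world axes, zero at the start; "moment": the same for the moment, N m; "grip_width": finger opening in mm; "gripper_force": force on a finger pad.
Only numpy, scipy, OpenCV 4.12 (cv2) and the standard library are available. Lean on these libraries where they do the work, as an engineer would, in place of code of your own. Each camera call takes 0.05 s, during which the arm holds its last target. There are 200 camera calls.

## Task

On the plywood board, push the free open-up channel sideways until it lies snug and parallel against the channel that stands along the wooden fence. Then take the third channel from the bench and gently lower it, open side down, over the two touching flanges, so that one of its flanges hangs in each trough and it sits flat and fully down, the ends of all three about level. Leave the jar, the tumbler and the brush where they are.

Things in the scene. Friction and masses are not known exactly. Their poses are not given: they have to be found in the camera images.
- board: Fixed plywood board, 200 mm along x, 250 along y, 6 thick, origin at the centre of its underside, z up. A wooden fence 22 mm high (above the bench) runs along its +y edge, inner face at y = +104 mm; no rim elsewhere. Both open-up channels stand on its top, 6 mm above the bench.
- a_mid (a point): Centre (half-way up, mid-length) of the channel along the fence: aluminium U-channel, 160 mm long, 62 wide, 36 high overall, web and flanges 4 thick, 0.2 kg, loose. Open side up, z up, x along its length, parallel to the board's x, within 1 mm of the fence (centre at board y about +72 mm). The free channel belongs against its -y side.
- b_mid (a point): Centre (half-way up, mid-length) of the free channel: aluminium U-channel, 160 mm long, 62 wide, 36 high overall, web and flanges 4 thick, 0.2 kg, loose. Stands open side up on the board, on the -y side of the fence channel and 25 to 60 mm clear of it, a little askew; x along its length, z up. Slides easily. When snug its centre is 62 mm from the fence channel's.
- c_mid (a point): Centre (half-way up, mid-length) of the third channel: aluminium U-channel, 160 mm long, 62 wide, 36 high overall, web and flanges 4 thick, 0.2 kg, loose. Lies open side down on the bench, web on top; x along its length, z up. Grip from above across the 62 mm. Nested, its centre is 4 mm higher than the other two and midway between; each trough leaves 27 mm beside its flange for a finger.
- jar: Closed amber glass jar, 60 mm diameter, 85 mm high, loose, at the far side of the bench, origin under its centre. To be left alone.
- tumbler: Clear glass tumbler, 72 mm across the rim, 85 mm high, loose, at the far side of the bench, origin under its centre. To be left alone.
- brush: Hand brush lying at the far side of the bench, loose, origin under its middle. To be left alone.
Not all that is in view belongs to the job. What is shaped like the part that bears a_mid but green or yellow is not meant.

How it is judged:
By the outcome, as a careful person would: the job done as asked, in the order asked, and still so for the second after the job is handed in, with the robot touching nothing.
It also fails if it takes over 51 s, if anything falls off the work surface, if the arm or the gripper's body presses on something with over 40 N, if the wrist force passes 120 N, or if a joint passes its speed limit or range.

## Working session

There is one attempt and no reset: what is moved stays moved. The work goes in short steps, Python scripts to look and compute and a tool call to move; the robot and the scene stay as the last step left them, time stands still between calls to the robot, and variables do not carry over. Pictures are saved under pics/ and viewed, at most 10 in all, crops included, and the job is handed in when it is done.

Besides the shell and the picture viewer there is one more tool, called after "Request:" by a JSON object that holds its "api" and its "payload", one argument or row to a line. apply_moves: Moves the arm, as the interface text tells. Its arguments: {"type":"object","properties":{"targets":{"type":"array"}},"required":["targets"]}

```bash
mkdir -p pics
python3 - <<'E'
from workcell import manip, imaging, spotter
import cv2,numpy as np,pickle
D={}
for c in ["scene","top"]:
    d=imaging.capture(c);D[c]=d
    cv2.imwrite(f"pics/{c}0.png",d["image"][:,:,::-1])
    print(c,np.round(d["intrinsics"],1).tolist(),np.round(d["R"],4).tolist(),np.round(d["t"],1).tolist())
    for n in ["a_mid","board"]:
        r=spotter.regions_of(c,n); d[n]=r
        for q in r: print(n,round(q["conf"],2),np.round(q["pixel"]),q["pixels"].sum())
pickle.dump(D,open("d0.pkl","wb"))
o=manip.get_obs();print(o["t"],o["ee_pos"],o["tool_rot"],o["grip_width"])
E
```

```text
scene [[523.9, 0.0, 289.5], [0.0, 523.9, 200.5], [0.0, 0.0, 1.0]] [[0.4713, 0.882, -0.004], [0.7414, -0.3986, -0.5398], [-0.4777, 0.2514, -0.8418]] [-286.4, -366.3, 1545.3]
a_mid 0.92 [267. 139.] 1489
a_mid 0.73 [339. 112.] 1211
a_mid 0.68 [371. 180.] 1709
a_mid 0.46 [190. 227.] 1539
board 0.98 [319. 204.] 3521
top [[428.0, 0.0, 282.9], [0.0, 428.0, 218.4], [0.0, 0.0, 1.0]] [[-0.0152, -0.9998, 0.0133], [-0.9958, 0.0139, -0.0906], [0.0904, -0.0146, -0.9958]] [22.2, 556.1, 975.9]
a_mid 0.96 [160. 320.] 1958
a_mid 0.81 [188. 216.] 2034
a_mid 0.61 [254. 314.] 1978
board 0.87 [242. 220.] 5077
0.3 [ 227.00306401 -608.92272563  231.07075595] [ 9.84127806e-01  1.77461014e-01 -3.91612988e-05 -2.20783171e-04] 85.35893639772465
```

View pics/top0.png

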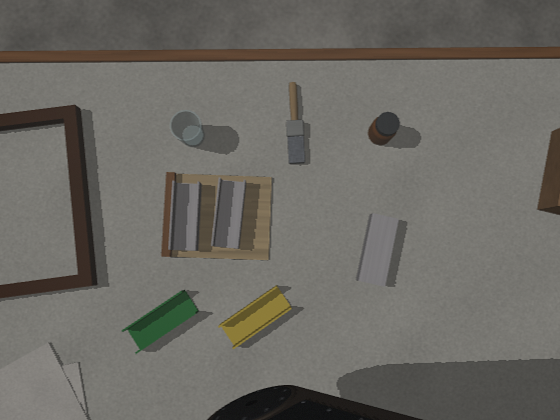

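View pics/scene0.png

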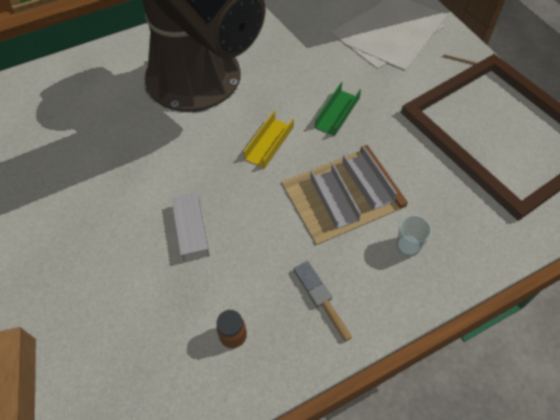

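The top view shows the fence at the left (col 170, so +y is left), with A at (187,216) and B at (229,213) on the board. C is at (381,250) on the bench. The green and yellow channels are decoys. Next I fit poses to the silhouettes.

```bash
cat > h.py <<'E'
import numpy as np,cv2,pickle
from scipy.optimize import minimize
def proj(d,P):
    c=P@np.array(d["R"]).T+np.array(d["t"]);u=c@np.array(d["intrinsics"]).T
    return u[:,:2]/u[:,2:]
def box(p,dims,z0):
    x,y,a=p;L,W,H=dims;c,s=np.cos(a),np.sin(a)
    return np.array([[x+c*i*L/2-s*j*W/2,y+s*i*L/2+c*j*W/2,z0+k*H] for i in(-1,1) for j in(-1,1) for k in(0,1)])
def sil(d,P):
    h=cv2.convexHull(proj(d,P).astype(np.float32))[:,0]
    S=4;m=np.zeros((420*S,560*S),np.uint8)
    cv2.fillPoly(m,[np.round(((h+.5)*S-.5)*16).astype(int)],255,shift=4)
    return cv2.resize(m,(560,420),interpolation=cv2.INTER_AREA)/255.
def fit(views,dims,z0,p0):
    def f(p):
        e=0
        for d,m in views:
            s=sil(d,box(p,dims,z0)); e+=np.minimum(s,m).sum()/np.maximum(s,m).sum()
        return -e/len(views)
    r=minimize(f,p0,method="Nelder-Mead",options=dict(initial_simplex=[p0,p0+np.r_[8,0,0],p0+np.r_[0,8,0],p0+np.r_[0,0,.08]],xatol=.05,fatol=1e-5))
    return r.x,-r.fun
def back(d,px,z):
    R=np.array(d["R"]);C=-R.T@np.array(d["t"]);v=R.T@np.linalg.solve(np.array(d["intrinsics"]),[px[0],px[1],1])
    return C+v*(z-C[2])/v[2]
E
python3 - <<'E'
from h import *
from workcell import spotter
D=pickle.load(open("d0.pkl","rb"))
for n in ["c_mid","b_mid"]:
  for c in D:
    r=spotter.regions_of(c,n);D[c][n]=r
    print(n,c,[(round(q["conf"],2),np.round(q["pixel"]).tolist(),int(q["pixels"].sum())) for q in r])
pickle.dump(D,open("d0.pkl","wb"))
T={"A":((187,216),(371,180)),"B":((229,213),(335,198)),"C":((381,250),(190,227))}
for k,(pt,ps) in T.items():
  V={}
  for c,p in(("top",pt),("scene",ps)):
    for n in("a_mid","b_mid","c_mid"):
      for q in D[c][n]:
        if np.hypot(*(np.array(q["pixel"])-p))<14: V.setdefault(c,[]).append(q["pixels"].astype(float))
  z0=0 if k=="C" else 6
  g=back(D["top"],pt,z0+25)
  for cs in(["top"],["scene"],["top","scene"]):
    vs=[(D[c],m) for c in cs for m in V.get(c,[])]
    if vs: print(k,cs,len(vs),fit(vs,(160,62,36),z0,np.array([g[0],g[1],-.1])))
for cs in(["top"],["scene"]):
  g=back(D["top"],(220,218),6)
  print("board",cs,fit([(D[c],D[c]["board"][0]["pixels"].astype(float)) for c in cs],(200,250,6),0,np.array([g[0],g[1],0.])))
E
```

```text
c_mid scene [(0.6, [190.0, 224.0], 1590), (0.19, [337.0, 199.0], 1651)]
c_mid top [(0.72, [376.0, 252.0], 2091)]
b_mid scene [(0.55, [336.0, 199.0], 1669)]
b_mid top []
A ['top'] 1 (array([ 5.64854186e+02,  2.43257986e+02, -6.17451274e-02]), np.float64(0.9504847120740061))
A ['scene'] 1 (array([ 5.67817882e+02,  2.47120562e+02, -4.33518688e-02]), np.float64(0.9177573478497086))
A ['top', 'scene'] 2 (array([ 5.66769272e+02,  2.44790554e+02, -4.92564725e-02]), np.float64(0.9028293612423934))
B ['scene'] 2 (array([ 5.72129962e+02,  1.43955439e+02, -1.22526378e-01]), np.float64(0.8933092208356531))
B ['top', 'scene'] 2 (array([ 5.72129962e+02,  1.43955439e+02, -1.22526378e-01]), np.float64(0.8933092208356531))
C ['top'] 1 (array([ 4.80276427e+02, -2.03613293e+02, -2.31972479e-01]), np.float64(0.97287519922903))
C ['scene'] 2 (array([ 4.73680264e+02, -1.99564836e+02, -2.39244566e-01]), np.float64(0.8672069121465786))
C ['top', 'scene'] 3 (array([ 4.79587425e+02, -2.02423096e+02, -2.30745985e-01]), np.float64(0.8900293025461817))
board ['top'] (array([ 5.66018261e+02,  1.72641594e+02, -4.37028315e-02]), np.float64(0.5454391400129484))
board ['scene'] (array([ 5.66396146e+02,  1.76694683e+02, -4.94488389e-02]), np.float64(0.4756238569929964))
```

Request:
{"api": "apply_moves", "payload": {
  "targets": [
    {"x":0.026,"y":-0.0276,"rz":-0.117},
    {"x":0.029,"y":-0.0244,"rz":-0.117},
    {"x":0.0318,"y":-0.0208,"rz":-0.117},
    {"x":0.034,"y":-0.017,"rz":-0.117},
    {"x":0.0357,"y":-0.0129,"rz":-0.117}
  ]
}}

```text
$.targets[0]: bad value
```

Request:
{"api": "apply_moves", "payload": {
  "targets": [
    {"x":0.037,"y":-0.0086,"rz":-0.117},
    {"x":0.0378,"y":-0.0042,"rz":-0.117},
    {"x":0.038,"y":0.0,"rz":-0.117},
    {"x":0.0377,"y":0.0046,"rz":-0.117},
    {"x":0.037,"y":0.009,"rz":-0.117}
  ]
}}

```text
$.targets[0]: bad value
```

Request:
{"api": "apply_moves", "payload": {
  "targets": [
    {"x":0.0356,"y":0.0132,"z":-0.005},
    {"x":0.0356,"y":0.0132,"z":-0.005},
    {"x":0.0356,"y":0.0132,"z":-0.005},
    {"x":0.0356,"y":0.0132,"z":-0.005},
    {"x":0.0356,"y":0.0132,"z":-0.005}
  ]
}}

```text
$.targets[0]: bad value
```

Rows probably need every key, so I'll try one full row.

Request:
{"api": "apply_moves", "payload": {
  "targets": [
    {"x":0.026,"y":-0.0276,"z":0.0,"rx":0.0,"ry":0.0,"rz":-0.117,"gripper":-1.0}
  ]
}}

```text
t: 0.58
ee_pos: [240.3, -578.4, 231.2]
tool_rot: [0.973, 0.232, -0.0, 0.002]
ft_force: [-0.6, 1.9, -0.5]
grip_width: 85.2
gripper_force: 0.0
```

Request:
{"api": "apply_moves", "payload": {
  "targets": [
    {"x":0.029,"y":-0.0244,"z":0,"rx":0,"ry":0,"rz":-0.117,"gripper":-1},
    {"x":0.0318,"y":-0.0208,"z":0,"rx":0,"ry":0,"rz":-0.117,"gripper":-1},
    {"x":0.034,"y":-0.017,"z":0,"rx":0,"ry":0,"rz":-0.117,"gripper":-1},
    {"x":0.0357,"y":-0.0129,"z":0,"rx":0,"ry":0,"rz":-0.117,"gripper":-1},
    {"x":0.037,"y":-0.0086,"z":0,"rx":0,"ry":0,"rz":-0.117,"gripper":-1}
  ]
}}

```text
t: 1.0
ee_pos: [315.9, -397.6, 231.4]
tool_rot: [0.862, 0.507, 0.0, 0.0]
ft_force: [0.4, -1.5, -0.1]
grip_width: 85.4
gripper_force: 0.0
```

Request:
{"api": "apply_moves", "payload": {
  "targets": [
    {"x":0.0378,"y":-0.0042,"z":0,"rx":0,"ry":0,"rz":-0.117,"gripper":-1},
    {"x":0.038,"y":0,"z":0,"rx":0,"ry":0,"rz":-0.117,"gripper":-1},
    {"x":0.0377,"y":0.0046,"z":0,"rx":0,"ry":0,"rz":-0.117,"gripper":-1},
    {"x":0.037,"y":0.009,"z":0,"rx":0,"ry":0,"rz":-0.117,"gripper":-1},
    {"x":0.0356,"y":0.0132,"z":0,"rx":0,"ry":0,"rz":0,"gripper":-1}
  ]
}}

```text
t: 1.42
ee_pos: [389.8, -222.4, 231.6]
tool_rot: [0.72, 0.694, 0.0, 0.0]
ft_force: [1.3, 0.8, -1.0]
grip_width: 85.2
gripper_force: 0.0
```

Request:
{"api": "apply_moves", "payload": {
  "targets": [
    {"x":0.0356,"y":0.0132,"z":-0.005,"rx":0,"ry":0,"rz":0,"gripper":-1},
    {"x":0.0356,"y":0.0132,"z":-0.005,"rx":0,"ry":0,"rz":0,"gripper":-1},
    {"x":0.0356,"y":0.0132,"z":-0.005,"rx":0,"ry":0,"rz":0,"gripper":-1},
    {"x":0.0356,"y":0.0132,"z":-0.005,"rx":0,"ry":0,"rz":0,"gripper":-1},
    {"x":0.0356,"y":0.0132,"z":-0.005,"rx":0,"ry":0,"rz":0,"gripper":-1}
  ]
}}

```text
t: 1.83
ee_pos: [463.6, -47.2, 256.8]
tool_rot: [0.722, 0.691, 0.0, 0.0]
ft_force: [1.4, -0.8, 0.5]
grip_width: 84.9
gripper_force: 0.0
```

Request:
{"api": "apply_moves", "payload": {
  "targets": [
    {"x":0.0356,"y":0.0132,"z":-0.005,"rx":0,"ry":0,"rz":0,"gripper":-1},
    {"x":0.0356,"y":0.0132,"z":-0.005,"rx":0,"ry":0,"rz":0,"gripper":-1},
    {"x":0.0356,"y":0.0132,"z":-0.005,"rx":0,"ry":0,"rz":0,"gripper":-1},
    {"x":0.0,"y":0.0,"z":0,"rx":0,"ry":0,"rz":0,"gripper":-1}
  ]
}}

```text
t: 2.17
ee_pos: [510.1, 61.0, 272.4]
tool_rot: [0.721, 0.693, 0.002, 0.001]
ft_force: [-0.8, -1.0, -0.7]
grip_width: 85.3
gripper_force: 0.0
```

Run:
```python
from workcell import manip, imaging, spotter
from h import *
d=imaging.capture("wrist");cv2.imwrite("pics/w1.png",d["image"][:,:,::-1])
R=np.array(d["R"]);print(-R.T@d["t"],R.tolist(),d["intrinsics"]);pickle.dump(d,open("w1.pkl","wb"))
for n,p in(("A",(567,244,42)),("B",(572,144,42)),("C",(480,-203,36))): print(n,proj(d,np.array([p],float)))
for q in spotter.regions_of("wrist","b_mid"): print(q["conf"],q["pixel"],q["pixels"].sum())
o=manip.get_obs();print(o["ee_pos"],o["tool_rot"],o["joint_positions"])
```

```text
[511.74688142 132.62307656 416.16722714] [[0.9991702465215359, -0.040576631550964054, 0.00351503030884492], [-0.03992075015635532, -0.9585938988622457, 0.28196466227354455], [-0.008071689603091006, -0.2818710237609703, -0.959418351810562]] [[364.79668859   0.         280.14975726]
 [  0.         364.79668859 205.10049289]
 [  0.           0.           1.        ]]
A [[335.20525531 -34.05795944]]
B [[340.13942281  83.10811897]]
C [[264.72093236 376.38727601]]
0.58 [333.1, 82.5] 10432
[507.72166212  57.15033932 271.33129031] [7.21465078e-01 6.92450811e-01 5.84122749e-05 1.04461279e-04] [ 5.28114876e-02  2.42385142e-01  1.86129961e+00 -9.50077913e-05
  1.03768295e+00  9.38950122e-02]
```

View pics/w1.png

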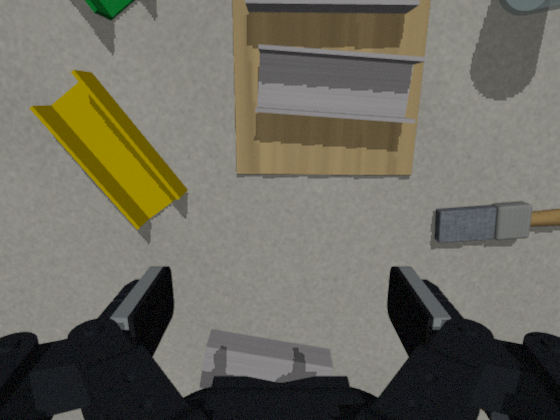

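The wrist view shows the board's -y edge from (237,175) to (411,175) and B's flange tops at (260,47)–(424,60) and (257,108)–(415,121). A's -y flange runs along row ~10 from col 247 to col 418.

Run:
```python
from h import *
d=pickle.load(open("w1.pkl","rb"))
for n,p,z in [("bdL",(237,175),6),("bdR",(411,175),6),("B+L",(260,47),42),("B+R",(424,60),42),("B-L",(257,109),42),("B-R",(415,122),42),("A-L",(247,10),42),("A-R",(418,10),42)]:
    print(n,back(d,p,z).round(1))
c=d["image"][0:140,220:440,::-1];cv2.imwrite("pics/w1c.png",cv2.resize(c,None,fx=3.6,fy=3.6,interpolation=cv2.INTER_CUBIC))
```

```text
bdL [460.4  50.    6. ]
bdR [659.5  41.8   6. ]
B+L [495.9 179.6  42. ]
B+R [652.2 161.8  42. ]
B-L [489.7 122.9  42. ]
B-R [647.3 103.9  42. ]
A-L [485.6 211.6  42. ]
A-R [643.6 205.3  42. ]
```

View pics/w1c.png

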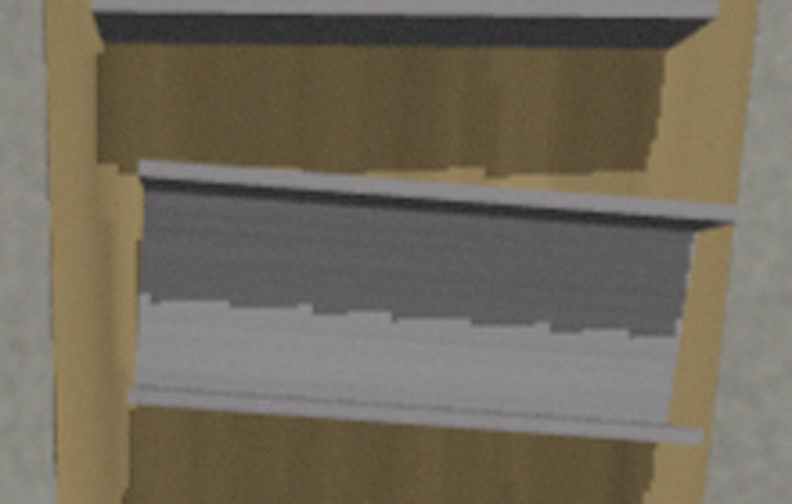

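Run:
```python
from h import *
d=pickle.load(open("w1.pkl","rb"))
P={n:back(d,p,42)[:2] for n,p in dict(Al=(246.4,3.9),Ar=(418.9,5),Bpl=(258.9,44.4),Bpr=(424.7,57.2),Bml=(255.6,111.7),Bmr=(415,122.5)).items()}
for k,v in P.items():print(k,v.round(1))
ya=-.041;u=np.array([np.cos(ya),np.sin(ya)]);n=np.array([-u[1],u[0]])
A=(P["Al"]+P["Ar"])/2+31*n; B=sum(P[k] for k in("Bpl","Bpr","Bml","Bmr"))/4
v=P["Bpr"]-P["Bpl"];w=P["Bmr"]-P["Bml"]
print("A",A,"B",B,"rel u,n",(B-A)@u,(B-A)@n,"yawB",np.arctan2(v[1],v[0]),np.arctan2(w[1],w[0]),"lens",np.linalg.norm(v),np.linalg.norm(w),np.linalg.norm(P["Ar"]-P["Al"]))
```

```text
Al [485.4 216.7]
Ar [644.2 209.5]
Bpl [494.9 181.9]
Bpr [652.7 164.3]
Bml [488.1 120.4]
Bmr [647.3 103.4]
A [566.06908379 244.05159047] B [570.78407596 142.49529576] rel u,n 8.873671396705378 -101.27768807186563 yawB -0.11135278709964881 -0.10639079430091837 lens 158.7691159720377 160.0921598458504 158.93673941528075
```

Request:
{"api": "apply_moves", "payload": {
  "targets": [
    {"x":0.0295,"y":0.0288,"z":0,"rx":0,"ry":0,"rz":0,"gripper":0.29},
    {"x":0.0295,"y":0.0288,"z":0,"rx":0,"ry":0,"rz":0,"gripper":0.29},
    {"x":0,"y":0,"z":0.0122,"rx":0,"ry":0,"rz":0.117,"gripper":0.29},
    {"x":0,"y":0,"z":0.0122,"rx":0,"ry":0,"rz":0.117,"gripper":0.29},
    {"x":0,"y":0,"z":0.0122,"rx":0,"ry":0,"rz":0.117,"gripper":0.29}
  ]
}}

```text
t: 2.68
ee_pos: [567.5, 111.3, 233.9]
tool_rot: [0.834, 0.552, -0.0, -0.0]
ft_force: [0.3, -0.1, 0.2]
grip_width: 30.2
gripper_force: 0.0
```

Request:
{"api": "apply_moves", "payload": {
  "targets": [
    {"x":0,"y":0,"z":0.0122,"rx":0,"ry":0,"rz":0.117,"gripper":0.29},
    {"x":0,"y":0,"z":0.0122,"rx":0,"ry":0,"rz":0.117,"gripper":0.29},
    {"x":0,"y":0,"z":0.0122,"rx":0,"ry":0,"rz":0.117,"gripper":0.29},
    {"x":0,"y":0,"z":0.0122,"rx":0,"ry":0,"rz":0.117,"gripper":0.29},
    {"x":0,"y":0,"z":0.0122,"rx":0,"ry":0,"rz":0.117,"gripper":0.29}
  ]
}}

```text
t: 3.1
ee_pos: [567.2, 110.7, 173.1]
tool_rot: [0.958, 0.288, -0.0, 0.0]
ft_force: [0.2, 0.4, -0.7]
grip_width: 30.1
gripper_force: 0.0
```

Request:
{"api": "apply_moves", "payload": {
  "targets": [
    {"x":0,"y":0,"z":0.0122,"rx":0,"ry":0,"rz":0.117,"gripper":0.29},
    {"x":0,"y":0,"z":0.0122,"rx":0,"ry":0,"rz":0.117,"gripper":0.29},
    {"x":0,"y":0,"z":0.0122,"rx":0,"ry":0,"rz":0.117,"gripper":0.29},
    {"x":0,"y":0,"z":0.0122,"rx":0,"ry":0,"rz":0.117,"gripper":0.29}
  ]
}}

```text
t: 3.43
ee_pos: [567.2, 110.7, 124.3]
tool_rot: [0.998, 0.058, -0.0, 0.0]
ft_force: [-0.1, 0.1, -0.1]
grip_width: 30.3
gripper_force: 0.0
```

Request:
{"api": "apply_moves", "payload": {
  "targets": [
    {"x":0,"y":0,"z":0,"rx":0,"ry":0,"rz":0,"gripper":0.29},
    {"x":0,"y":0,"z":0,"rx":0,"ry":0,"rz":0,"gripper":0.29},
    {"x":0,"y":0,"z":0,"rx":0,"ry":0,"rz":0,"gripper":0.29}
  ]
}}

```text
t: 3.68
ee_pos: [567.8, 111.5, 125.5]
tool_rot: [0.998, 0.063, 0.0, 0.0]
ft_force: [0.4, -0.5, 0.7]
grip_width: 30.1
gripper_force: 0.0
```

Run:
```python
from workcell import manip, imaging
from h import *
d=imaging.capture("wrist");cv2.imwrite("pics/w2.png",d["image"][:,:,::-1]);pickle.dump(d,open("w2.pkl","wb"))
o=manip.get_obs();print(o["t"],o["ee_pos"],o["tool_rot"],2*np.arctan2(o["tool_rot"][1],o["tool_rot"][0]),o["grip_width"],o["joint_positions"])
```

```text
3.7333 [567.96776576 111.7201051  125.69565181] [9.98024782e-01 6.28199480e-02 4.34784461e-04 2.90647639e-07] 0.12572269143691236 30.016034555881653 [ 1.41897443e-01  5.08779191e-01  1.86098876e+00 -9.93585406e-05
  7.70957900e-01  1.58704231e+00]
```

View pics/w2.png

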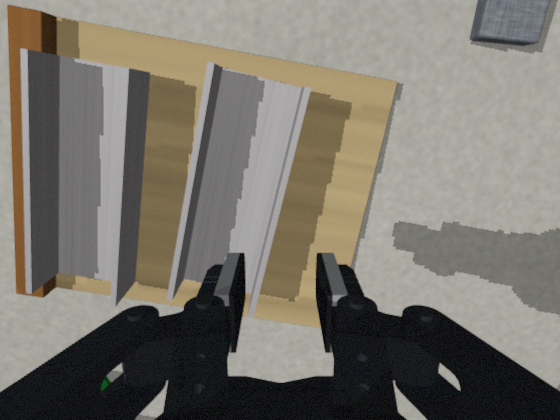

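The wrist view shows B's -y flange running from (308,90) to (252,315), just left of the centre between the fingers. The tool still has 0.235 rad to turn.

Request:
{"api": "apply_moves", "payload": {
  "targets": [
    {"x":0,"y":-0.002,"z":0.02,"rx":0,"ry":0,"rz":0.118,"gripper":0.29},
    {"x":0,"y":0,"z":0.02,"rx":0,"ry":0,"rz":0.117,"gripper":0.29},
    {"x":0,"y":0,"z":0.015,"rx":0,"ry":0,"rz":0,"gripper":0.29},
    {"x":0,"y":0,"z":0,"rx":0,"ry":0,"rz":0,"gripper":0.29},
    {"x":0,"y":0,"z":0,"rx":0,"ry":0,"rz":0,"gripper":0.29}
  ]
}}

```text
t: 4.15
ee_pos: [567.3, 114.1, 70.2]
tool_rot: [0.998, -0.055, -0.0, 0.0]
ft_force: [-0.5, -0.3, 0.3]
grip_width: 30.3
gripper_force: 0.0
```

Request:
{"api": "apply_moves", "payload": {
  "targets": [
    {"x":0,"y":0,"z":0.018,"rx":0,"ry":0,"rz":0,"gripper":0.29},
    {"x":0,"y":0,"z":0.018,"rx":0,"ry":0,"rz":0,"gripper":0.29},
    {"x":0,"y":0,"z":0.016,"rx":0,"ry":0,"rz":0,"gripper":0.29},
    {"x":0,"y":0,"z":0,"rx":0,"ry":0,"rz":0,"gripper":0.29},
    {"x":0,"y":0,"z":0,"rx":0,"ry":0,"rz":0,"gripper":0.29}
  ]
}}

```text
t: 4.57
ee_pos: [567.7, 114.2, 18.8]
tool_rot: [0.998, -0.055, 0.0, -0.0]
ft_force: [-0.7, 0.4, 0.7]
grip_width: 30.1
gripper_force: 0.0
```

Request:
{"api": "apply_moves", "payload": {
  "targets": [
    {"x":0,"y":0,"z":0,"rx":0,"ry":0,"rz":0,"gripper":0.6},
    {"x":0,"y":0,"z":0,"rx":0,"ry":0,"rz":0,"gripper":0.8},
    {"x":0,"y":0,"z":0,"rx":0,"ry":0,"rz":0,"gripper":1},
    {"x":0,"y":0,"z":0,"rx":0,"ry":0,"rz":0,"gripper":1},
    {"x":0,"y":0,"z":0,"rx":0,"ry":0,"rz":0,"gripper":1}
  ]
}}

```text
t: 4.98
ee_pos: [568.3, 114.3, 19.4]
tool_rot: [0.998, -0.056, 0.001, -0.0]
ft_force: [-1.7, -0.9, 12.1]
grip_width: 2.6
gripper_force: 59.8
```

Run:
```python
from workcell import manip, imaging
from h import *
d=imaging.capture("wrist");cv2.imwrite("pics/w3.png",d["image"][:,:,::-1]);pickle.dump(d,open("w3.pkl","wb"))
o=manip.get_obs();print(o["t"],o["ee_pos"],o["tool_rot"],2*np.arctan2(o["tool_rot"][1],o["tool_rot"][0]),o["grip_width"],o["gripper_force"],o["ft_force"])
```

```text
5.0333 [568.2656793  114.3321369   19.43131229] [ 9.98436766e-01 -5.58830634e-02  1.03445692e-03 -1.95712935e-04] -0.11182444338245921 2.8636182565912685 59.7934091091156 [-1.86062417 -0.83852146 12.03064151]
```

View pics/w3.png

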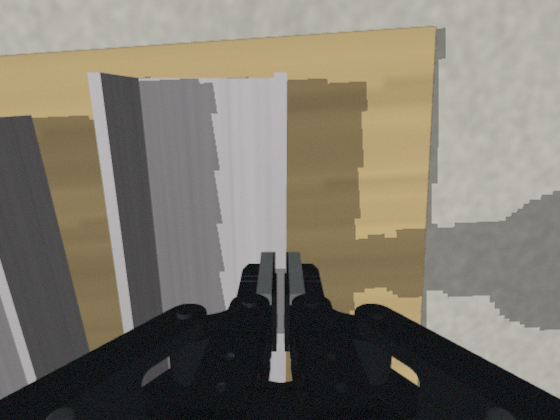

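B's flange is gripped between the pads at about (278,280). Now I straighten B, shift it for level ends and slide it towards A.

Request:
{"api": "apply_moves", "payload": {
  "targets": [
    {"x":0,"y":0,"z":-0.0005,"rx":0,"ry":0,"rz":-0.02,"gripper":1},
    {"x":0,"y":-0.003,"z":0,"rx":0,"ry":0,"rz":-0.025,"gripper":1},
    {"x":-0.001,"y":-0.005,"z":0,"rx":0,"ry":0,"rz":-0.025,"gripper":1},
    {"x":-0.003,"y":-0.006,"z":0,"rx":0,"ry":0,"rz":0,"gripper":1},
    {"x":-0.003,"y":-0.006,"z":0,"rx":0,"ry":0,"rz":0,"gripper":1}
  ]
}}

```text
t: 5.45
ee_pos: [562.8, 134.6, 19.4]
tool_rot: [1.0, -0.021, 0.001, -0.0]
ft_force: [2.0, -5.3, 8.4]
grip_width: 2.9
gripper_force: 60.0
```

Request:
{"api": "apply_moves", "payload": {
  "targets": [
    {"x":0,"y":-0.006,"z":0,"rx":0,"ry":0,"rz":0,"gripper":1},
    {"x":0,"y":-0.005,"z":0,"rx":0,"ry":0,"rz":0,"gripper":1},
    {"x":0,"y":0,"z":0,"rx":0,"ry":0,"rz":0,"gripper":1}
  ]
}}

```text
t: 5.7
ee_pos: [562.6, 146.2, 19.4]
tool_rot: [1.0, -0.02, 0.001, -0.0]
ft_force: [-2.6, 3.9, 10.2]
grip_width: 2.9
gripper_force: 60.3
```

Run:
```python
from workcell import manip, imaging
from h import *
d=imaging.capture("wrist");cv2.imwrite("pics/w4.png",d["image"][:,:,::-1]);pickle.dump(d,open("w4.pkl","wb"))
t=imaging.capture("top");cv2.imwrite("pics/t4.png",cv2.resize(t["image"][150:280,140:300,::-1],None,fx=4,fy=4,interpolation=cv2.INTER_CUBIC))
o=manip.get_obs();print(o["t"],o["ee_pos"],o["tool_rot"],2*np.arctan2(o["tool_rot"][1],o["tool_rot"][0]),o["grip_width"],o["gripper_force"],o["ft_force"])
```

```text
5.8 [562.60897469 146.20515804  19.44190522] [ 9.99792088e-01 -2.03733200e-02  7.83176408e-04 -3.09668375e-04] -0.040749473697694945 2.7550401566060905 60.24689018726349 [-1.95938402  4.12417042  9.47966446]
```

View pics/w4.png

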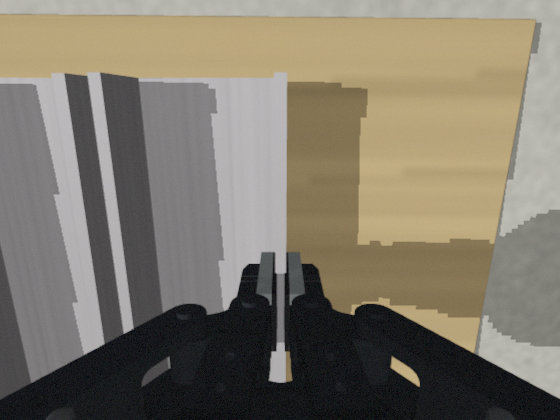

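Both far ends sit at row ~75 (A at col 65, B at col 97), so they are level. The gap is about 7 mm, so I push on slowly.

Request:
{"api": "apply_moves", "payload": {
  "targets": [
    {"x":0,"y":-0.003,"z":0,"rx":0,"ry":0,"rz":0,"gripper":1},
    {"x":0,"y":-0.002,"z":0,"rx":0,"ry":0,"rz":0,"gripper":1},
    {"x":0,"y":-0.001,"z":0,"rx":0,"ry":0,"rz":0,"gripper":1},
    {"x":0,"y":0,"z":0,"rx":0,"ry":0,"rz":0,"gripper":1}
  ]
}}

```text
t: 6.13
ee_pos: [562.9, 151.5, 19.5]
tool_rot: [1.0, -0.02, 0.001, 0.0]
ft_force: [-1.2, -5.0, 10.5]
grip_width: 2.8
gripper_force: 60.5
```

Request:
{"api": "apply_moves", "payload": {
  "targets": [
    {"x":0,"y":-0.001,"z":0,"rx":0,"ry":0,"rz":0,"gripper":1},
    {"x":0,"y":-0.0007,"z":0,"rx":0,"ry":0,"rz":0,"gripper":1},
    {"x":0,"y":0,"z":0,"rx":0,"ry":0,"rz":0,"gripper":1}
  ]
}}

```text
t: 6.38
ee_pos: [562.9, 153.0, 19.5]
tool_rot: [1.0, -0.02, 0.001, 0.0]
ft_force: [-0.4, -6.7, 10.2]
grip_width: 2.7
gripper_force: 60.5
```

Request:
{"api": "apply_moves", "payload": {
  "targets": [
    {"x":0,"y":-0.001,"z":0,"rx":0,"ry":0,"rz":0,"gripper":1},
    {"x":0,"y":0,"z":0,"rx":0,"ry":0,"rz":0,"gripper":1}
  ]
}}

```text
t: 6.55
ee_pos: [562.9, 153.9, 19.4]
tool_rot: [1.0, -0.02, 0.001, 0.0]
ft_force: [-0.1, -7.9, 11.5]
grip_width: 2.8
gripper_force: 60.6
```

Run:
```python
from workcell import manip, imaging
from h import *
d=imaging.capture("wrist");cv2.imwrite("pics/w5.png",cv2.resize(d["image"][50:380,0:200,::-1],None,fx=1.8,fy=1.8,interpolation=cv2.INTER_CUBIC));pickle.dump(d,open("w5.pkl","wb"))
o=manip.get_obs();print(o["t"],o["ee_pos"],2*np.arctan2(o["tool_rot"][1],o["tool_rot"][0]),o["grip_width"],o["ft_force"])
```

```text
6.6 [562.8995442  153.89551704  19.44142905] -0.0408256400184247 2.5994301398118287 [-0.24707371 -7.9659331  11.00512694]
```

View pics/w5.png

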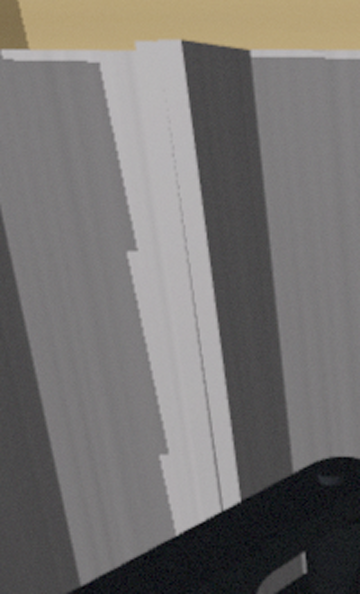

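The far end touches (crop (185,45)), and a hair-thin gap opens towards the near end (220,510). I turn 0.005 rad and press a touch more.

Request:
{"api": "apply_moves", "payload": {
  "targets": [
    {"x":0,"y":-0.0005,"z":0,"rx":0,"ry":0,"rz":0.005,"gripper":1},
    {"x":0,"y":-0.0005,"z":0,"rx":0,"ry":0,"rz":0,"gripper":1},
    {"x":0,"y":0,"z":0,"rx":0,"ry":0,"rz":0,"gripper":1}
  ]
}}

```text
t: 6.85
ee_pos: [562.7, 154.3, 19.4]
tool_rot: [1.0, -0.023, 0.0, 0.0]
ft_force: [-0.9, -15.1, 13.2]
grip_width: 2.4
gripper_force: 61.0
```

Run:
```python
from workcell import manip, imaging
from h import *
d=imaging.capture("wrist");cv2.imwrite("pics/w6.png",cv2.resize(d["image"][50:380,0:200,::-1],None,fx=1.8,fy=1.8,interpolation=cv2.INTER_CUBIC));pickle.dump(d,open("w6.pkl","wb"))
o=manip.get_obs();print(o["t"],o["ee_pos"],2*np.arctan2(o["tool_rot"][1],o["tool_rot"][0]),o["grip_width"],o["ft_force"])
g=d["image"].astype(int).sum(2)//3
for r in (120,180,240,300,320): print(r,g[r,75:135].tolist())
```

```text
6.9 [562.74849861 154.26966905  19.45518826] -0.045637509761060034 2.4681996348990727 [ -2.07455377 -14.84971596  12.98666469]
120 [176, 176, 175, 177, 179, 181, 182, 180, 179, 182, 181, 183, 180, 180, 181, 180, 181, 181, 181, 180, 181, 181, 180, 182, 181, 181, 180, 179, 180, 180, 180, 160, 84, 73, 71, 78, 73, 72, 74, 74, 75, 74, 76, 76, 77, 77, 73, 73, 75, 74, 74, 78, 75, 78, 72, 73, 74, 74, 77, 73]
180 [178, 176, 177, 176, 176, 177, 176, 177, 177, 172, 173, 171, 173, 178, 178, 180, 179, 177, 178, 177, 179, 178, 179, 179, 178, 177, 179, 179, 178, 179, 178, 179, 179, 178, 179, 178, 179, 180, 179, 157, 77, 80, 77, 73, 76, 76, 73, 70, 71, 75, 76, 75, 74, 72, 74, 74, 76, 76, 76, 72]
240 [126, 126, 123, 121, 123, 123, 145, 174, 174, 174, 175, 175, 174, 173, 174, 174, 174, 173, 173, 172, 170, 172, 172, 177, 177, 175, 175, 174, 177, 174, 175, 176, 174, 175, 175, 174, 175, 175, 175, 174, 175, 174, 175, 173, 174, 174, 169, 135, 75, 75, 73, 75, 80, 72, 73, 70, 72, 77, 73, 73]
300 [120, 119, 121, 120, 122, 123, 125, 121, 122, 123, 124, 124, 125, 123, 124, 122, 121, 120, 120, 144, 172, 173, 172, 172, 170, 173, 171, 172, 172, 171, 171, 175, 176, 175, 173, 173, 172, 172, 170, 173, 171, 172, 174, 173, 171, 171, 172, 171, 172, 173, 173, 171, 172, 173, 161, 110, 73, 72, 75, 75]
320 [120, 120, 122, 123, 121, 122, 118, 122, 123, 121, 122, 122, 124, 120, 121, 123, 124, 123, 146, 173, 174, 172, 173, 172, 172, 173, 172, 171, 174, 171, 171, 172, 171, 171, 173, 176, 175, 171, 173, 172, 171, 173, 172, 173, 173, 172, 172, 170, 172, 172, 172, 173, 172, 171, 173, 173, 173, 156, 94, 74]
```

The dark seam is gone in every row profile, so B is snug. I release it, lift and travel to C.

Request:
{"api": "apply_moves", "payload": {
  "targets": [
    {"x":0,"y":0.0003,"z":0,"rx":0,"ry":0,"rz":0,"gripper":0.9},
    {"x":0,"y":0,"z":0,"rx":0,"ry":0,"rz":0,"gripper":0.6},
    {"x":0,"y":0,"z":0,"rx":0,"ry":0,"rz":0,"gripper":0.4},
    {"x":0,"y":0,"z":0,"rx":0,"ry":0,"rz":0,"gripper":0.4},
    {"x":0,"y":0,"z":-0.01,"rx":0,"ry":0,"rz":0,"gripper":0.4}
  ]
}}

```text
t: 7.32
ee_pos: [561.3, 154.8, 27.4]
tool_rot: [1.0, -0.023, -0.001, 0.0]
ft_force: [-1.0, 0.6, 0.6]
grip_width: 25.6
gripper_force: 0.0
```

Request:
{"api": "apply_moves", "payload": {
  "targets": [
    {"x":0,"y":0,"z":-0.03,"rx":0,"ry":0,"rz":0,"gripper":0.4},
    {"x":0,"y":0,"z":-0.04,"rx":0,"ry":0,"rz":0,"gripper":0.4},
    {"x":0,"y":0,"z":-0.04,"rx":0,"ry":0,"rz":0,"gripper":0.4},
    {"x":0,"y":0,"z":0,"rx":0,"ry":0,"rz":0,"gripper":-1},
    {"x":0,"y":0,"z":0,"rx":0,"ry":0,"rz":0,"gripper":-1}
  ]
}}

```text
t: 7.73
ee_pos: [563.9, 155.4, 141.6]
tool_rot: [1.0, -0.023, 0.003, -0.001]
ft_force: [-0.6, 0.6, -0.5]
grip_width: 48.9
gripper_force: 0.0
```

Request:
{"api": "apply_moves", "payload": {
  "targets": [
    {"x":-0.003,"y":0.033,"z":0,"rx":0,"ry":0,"rz":0.017,"gripper":-1},
    {"x":-0.003,"y":0.033,"z":0,"rx":0,"ry":0,"rz":0.017,"gripper":-1},
    {"x":-0.003,"y":0.033,"z":0,"rx":0,"ry":0,"rz":0.017,"gripper":-1},
    {"x":-0.003,"y":0.033,"z":0,"rx":0,"ry":0,"rz":0.017,"gripper":-1},
    {"x":-0.003,"y":0.033,"z":0,"rx":0,"ry":0,"rz":0.017,"gripper":-1}
  ]
}}

```text
t: 8.15
ee_pos: [532.8, -9.5, 137.7]
tool_rot: [0.998, -0.066, -0.001, -0.0]
ft_force: [0.6, -0.3, 0.8]
grip_width: 85.4
gripper_force: 0.0
```

Request:
{"api": "apply_moves", "payload": {
  "targets": [
    {"x":-0.003,"y":0.033,"z":0,"rx":0,"ry":0,"rz":0.017,"gripper":-1},
    {"x":-0.003,"y":0.033,"z":0,"rx":0,"ry":0,"rz":0.017,"gripper":-1},
    {"x":-0.003,"y":0.033,"z":0,"rx":0,"ry":0,"rz":0.017,"gripper":-1},
    {"x":-0.003,"y":0.033,"z":0,"rx":0,"ry":0,"rz":0.017,"gripper":-1},
    {"x":-0.003,"y":0.033,"z":0,"rx":0,"ry":0,"rz":0.017,"gripper":-1}
  ]
}}

```text
t: 8.57
ee_pos: [490.7, -169.6, 137.7]
tool_rot: [0.994, -0.109, -0.001, -0.0]
ft_force: [0.5, -1.1, 0.5]
grip_width: 85.3
gripper_force: 0.0
```

Request:
{"api": "apply_moves", "payload": {
  "targets": [
    {"x":-0.003,"y":0.033,"z":0,"rx":0,"ry":0,"rz":0.017,"gripper":-1},
    {"x":0,"y":0,"z":0,"rx":0,"ry":0,"rz":0,"gripper":-1},
    {"x":0,"y":0,"z":0,"rx":0,"ry":0,"rz":0,"gripper":-1},
    {"x":0,"y":0,"z":0,"rx":0,"ry":0,"rz":0,"gripper":-1}
  ]
}}

```text
t: 8.9
ee_pos: [481.4, -199.7, 137.9]
tool_rot: [0.993, -0.117, -0.001, -0.0]
ft_force: [-0.1, 0.6, -0.5]
grip_width: 85.2
gripper_force: 0.0
```

Run:
```python
from workcell import manip, imaging, spotter
from h import *
d=imaging.capture("wrist");cv2.imwrite("pics/w7.png",d["image"][:,:,::-1]);pickle.dump(d,open("w7.pkl","wb"))
t=imaging.capture("top");pickle.dump(t,open("t7.pkl","wb"));cv2.imwrite("pics/t7.png",cv2.resize(t["image"][150:280,140:300,::-1],None,fx=4,fy=4,interpolation=cv2.INTER_CUBIC))
o=manip.get_obs();print(o["t"],o["ee_pos"],o["tool_rot"],2*np.arctan2(o["tool_rot"][1],o["tool_rot"][0]),o["grip_width"],o["ft_force"])
```

```text
9.0 [ 481.84428738 -199.07768302  138.0945176 ] [ 9.93215084e-01 -1.16291037e-01 -3.88494100e-04 -2.00710510e-04] -0.2331095381336362 85.58943644405466 [-0.52821911  0.78598579  0.71482124]
```

View pics/w7.png

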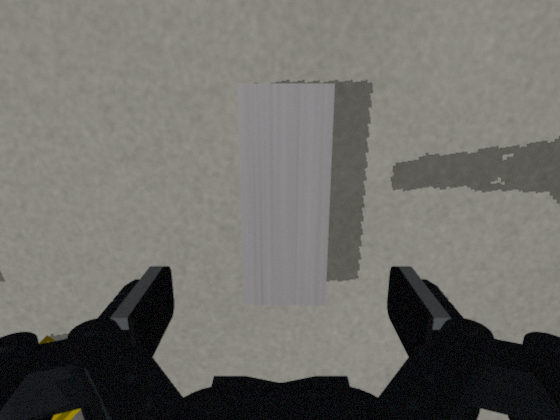

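C's top face shows corners at about (237,84), (335,84), (327,304) and (245,304), nearly straight between the fingers.

Run:
```python
from h import *
d=pickle.load(open("w7.pkl","rb"))
P=np.array([back(d,p,36)[:2] for p in((237,84),(335,84),(327,304),(245,304))]);print(P.round(1))
c=P.mean(0);v=(P[0]+P[1]-P[2]-P[3])/2;print(c,np.linalg.norm(v),np.arctan2(v[1],v[0]),np.linalg.norm(P[0]-P[1]),np.linalg.norm(P[2]-P[3]))
T=np.array([481.8,-199.1]);a=-.233;e=c-T
print("tool shift",e@[np.cos(a),np.sin(a)],e@[np.sin(a),-np.cos(a)])
```

```text
[[ 564.9 -191.8]
 [ 550.3 -252.6]
 [ 395.2 -216.3]
 [ 409.8 -155.5]]
[ 480.05404313 -204.03267586] 159.32209341267625 -0.2300134178628534 62.599435210427075 62.53604514997898
tool shift -0.5598352759647164 5.202522555166581
```

View pics/t7.png

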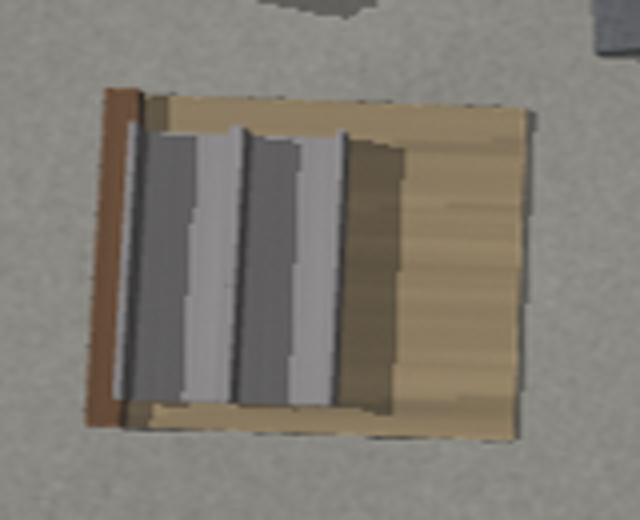

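The top view shows A and B touching and parallel with level ends. Now I descend on C and grip it.

Request:
{"api": "apply_moves", "payload": {
  "targets": [
    {"x":-0.0005,"y":0.0052,"z":0.03,"rx":0,"ry":0,"rz":0,"gripper":-1},
    {"x":0,"y":0,"z":0.03,"rx":0,"ry":0,"rz":0,"gripper":-1},
    {"x":0,"y":0,"z":0.02,"rx":0,"ry":0,"rz":0,"gripper":-1},
    {"x":0,"y":0,"z":0,"rx":0,"ry":0,"rz":0,"gripper":-1},
    {"x":0,"y":0,"z":0,"rx":0,"ry":0,"rz":0,"gripper":-1}
  ]
}}

```text
t: 9.42
ee_pos: [479.8, -203.8, 57.9]
tool_rot: [0.993, -0.116, -0.001, -0.0]
ft_force: [0.3, -0.9, 0.4]
grip_width: 85.3
gripper_force: 0.0
```

Request:
{"api": "apply_moves", "payload": {
  "targets": [
    {"x":0,"y":0,"z":0.02,"rx":0,"ry":0,"rz":0,"gripper":-1},
    {"x":0,"y":0,"z":0.018,"rx":0,"ry":0,"rz":0,"gripper":-1},
    {"x":0,"y":0,"z":0.009,"rx":0,"ry":0,"rz":0,"gripper":-1},
    {"x":0,"y":0,"z":0.004,"rx":0,"ry":0,"rz":0,"gripper":-1},
    {"x":0,"y":0,"z":0,"rx":0,"ry":0,"rz":0,"gripper":-1}
  ]
}}

```text
t: 9.83
ee_pos: [480.5, -204.8, 7.7]
tool_rot: [0.993, -0.117, -0.0, -0.0]
ft_force: [-0.1, -0.1, 0.5]
grip_width: 85.7
gripper_force: 0.0
```

Request:
{"api": "apply_moves", "payload": {
  "targets": [
    {"x":0,"y":0,"z":0.0035,"rx":0,"ry":0,"rz":0,"gripper":-0.7},
    {"x":0,"y":0,"z":0,"rx":0,"ry":0,"rz":0,"gripper":-0.5},
    {"x":0,"y":0,"z":0,"rx":0,"ry":0,"rz":0,"gripper":0},
    {"x":0,"y":0,"z":0,"rx":0,"ry":0,"rz":0,"gripper":0.5},
    {"x":0,"y":0,"z":0,"rx":0,"ry":0,"rz":0,"gripper":1}
  ]
}}

```text
t: 10.25
ee_pos: [480.7, -205.1, 4.8]
tool_rot: [0.993, -0.117, 0.001, 0.0]
ft_force: [-0.2, 1.8, 6.2]
grip_width: 61.4
gripper_force: 65.4
```

Run:
```python
from workcell import manip, imaging, spotter
from h import *
d=imaging.capture("wrist");pickle.dump(d,open("w8.pkl","wb"));cv2.imwrite("pics/w8.png",d["image"][:,:,::-1])
o=manip.get_obs();print(o["t"],o["ee_pos"],o["tool_rot"],2*np.arctan2(o["tool_rot"][1],o["tool_rot"][0]),o["grip_width"],o["gripper_force"],o["ft_force"])
g=d["image"].astype(int).sum(2)//3
print(g[0:120:1,280].tolist())
```

```text
10.3 [ 480.59609737 -205.10258707    4.82586844] [ 9.93144797e-01 -1.16889526e-01  4.87373207e-04  1.16140451e-04] -0.2343147419326852 60.87970049569876 65.3826892375946 [0.13119014 2.9920692  6.36335787]
[146, 144, 144, 144, 144, 143, 142, 142, 142, 143, 141, 140, 140, 138, 141, 140, 141, 141, 144, 140, 147, 146, 146, 144, 146, 146, 145, 144, 142, 141, 141, 141, 142, 140, 140, 140, 136, 139, 138, 139, 138, 136, 137, 140, 142, 140, 140, 143, 141, 142, 143, 142, 141, 138, 140, 140, 140, 141, 142, 143, 144, 143, 144, 144, 144, 144, 144, 146, 149, 149, 149, 149, 151, 149, 149, 149, 148, 150, 150, 148, 151, 150, 147, 150, 152, 150, 149, 149, 149, 150, 149, 149, 150, 150, 150, 149, 147, 148, 149, 151, 148, 149, 149, 148, 148, 148, 149, 150, 148, 148, 151, 148, 147, 149, 147, 149, 149, 150, 149, 148]
```

View pics/w8.png

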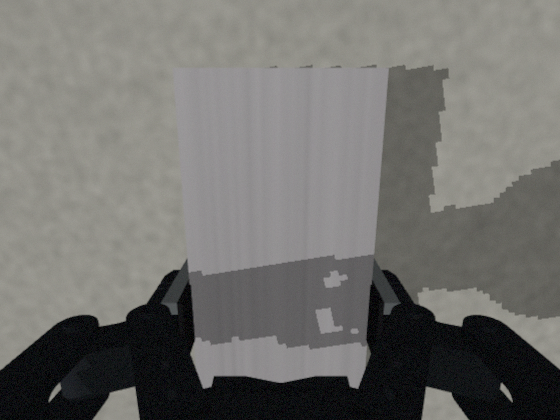

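Run:
```python
from h import *
for f,T,a,px,z in(("w8.pkl",(480.6,-205.1),-.2343,(280,67.5),36),("w4.pkl",(562.6,146.2),-.0408,(280,73.5),42)):
    d=pickle.load(open(f,"rb"));e=back(d,px,z)[:2]-T;print(f,e@[np.cos(a),np.sin(a)],e@[np.sin(a),-np.cos(a)])
d=pickle.load(open("w4.pkl","rb"));g=d["image"].astype(int).sum(2)//3
print(g[65:85,280].tolist(),g[65:85,61].tolist(),g[65:85,97].tolist())
```

```text
w8.pkl 79.48463107156208 0.2975053198446639
w4.pkl 78.3063806833152 0.08721391872320484
[158, 159, 159, 160, 161, 161, 162, 177, 185, 184, 183, 184, 183, 186, 186, 183, 184, 184, 184, 183] [159, 157, 158, 159, 159, 159, 159, 165, 179, 187, 186, 186, 188, 186, 188, 185, 187, 187, 186, 187] [159, 158, 158, 157, 161, 160, 163, 176, 187, 187, 186, 187, 186, 185, 183, 185, 186, 185, 185, 185]
```

Request:
{"api": "apply_moves", "payload": {
  "targets": [
    {"x":0,"y":0,"z":-0.005,"rx":0,"ry":0,"rz":0,"gripper":1},
    {"x":0,"y":0,"z":-0.02,"rx":0,"ry":0,"rz":0,"gripper":1},
    {"x":0,"y":0,"z":-0.03,"rx":0,"ry":0,"rz":0,"gripper":1},
    {"x":0,"y":0,"z":-0.03,"rx":0,"ry":0,"rz":0,"gripper":1},
    {"x":0,"y":0,"z":-0.01,"rx":0,"ry":0,"rz":0,"gripper":1}
  ]
}}

```text
t: 10.72
ee_pos: [481.6, -205.8, 102.8]
tool_rot: [0.993, -0.117, 0.002, 0.001]
ft_force: [2.6, -0.0, -1.1]
grip_width: 61.2
gripper_force: 66.6
```

Request:
{"api": "apply_moves", "payload": {
  "targets": [
    {"x":0.001,"y":-0.015,"z":0,"rx":0,"ry":0,"rz":-0.0147,"gripper":1},
    {"x":0.002,"y":-0.03,"z":0,"rx":0,"ry":0,"rz":-0.0147,"gripper":1},
    {"x":0.002,"y":-0.033,"z":0,"rx":0,"ry":0,"rz":-0.0147,"gripper":1},
    {"x":0.002,"y":-0.033,"z":0,"rx":0,"ry":0,"rz":-0.0147,"gripper":1},
    {"x":0.002,"y":-0.033,"z":0,"rx":0,"ry":0,"rz":-0.0147,"gripper":1}
  ]
}}

```text
t: 11.13
ee_pos: [517.9, -64.5, 99.0]
tool_rot: [0.997, -0.08, 0.0, 0.0]
ft_force: [1.1, 0.7, -2.6]
grip_width: 60.8
gripper_force: 66.4
```

Request:
{"api": "apply_moves", "payload": {
  "targets": [
    {"x":0.002,"y":-0.033,"z":0,"rx":0,"ry":0,"rz":-0.0147,"gripper":1},
    {"x":0.002,"y":-0.033,"z":0,"rx":0,"ry":0,"rz":-0.0147,"gripper":1},
    {"x":0.002,"y":-0.033,"z":0,"rx":0,"ry":0,"rz":-0.0147,"gripper":1},
    {"x":0.002,"y":-0.033,"z":0,"rx":0,"ry":0,"rz":-0.0147,"gripper":1},
    {"x":0.002,"y":-0.033,"z":0,"rx":0,"ry":0,"rz":-0.0147,"gripper":1}
  ]
}}

```text
t: 11.55
ee_pos: [549.2, 98.1, 98.9]
tool_rot: [0.999, -0.043, 0.0, 0.0]
ft_force: [0.2, -1.2, -2.3]
grip_width: 61.1
gripper_force: 66.4
```

Request:
{"api": "apply_moves", "payload": {
  "targets": [
    {"x":0.002,"y":-0.033,"z":0,"rx":0,"ry":0,"rz":-0.0147,"gripper":1},
    {"x":0.002,"y":-0.033,"z":0,"rx":0,"ry":0,"rz":-0.0147,"gripper":1},
    {"x":0.002,"y":-0.03,"z":0,"rx":0,"ry":0,"rz":-0.0147,"gripper":1},
    {"x":0,"y":-0.015,"z":0,"rx":0,"ry":0,"rz":0,"gripper":1},
    {"x":0,"y":0,"z":0,"rx":0,"ry":0,"rz":0,"gripper":1}
  ]
}}

```text
t: 11.97
ee_pos: [562.9, 209.8, 98.8]
tool_rot: [1.0, -0.02, 0.0, -0.0]
ft_force: [0.2, 1.2, -2.8]
grip_width: 61.2
gripper_force: 66.4
```

Request:
{"api": "apply_moves", "payload": {
  "targets": [
    {"x":0,"y":0,"z":0,"rx":0,"ry":0,"rz":0,"gripper":1},
    {"x":0,"y":0,"z":0,"rx":0,"ry":0,"rz":0,"gripper":1}
  ]
}}

```text
t: 12.13
ee_pos: [562.4, 206.0, 98.7]
tool_rot: [1.0, -0.022, -0.0, 0.0]
ft_force: [-0.4, -0.1, -3.2]
grip_width: 61.1
gripper_force: 66.4
```

Run:
```python
from workcell import manip, imaging, spotter
from h import *
d=imaging.capture("wrist");pickle.dump(d,open("w9.pkl","wb"))
o=manip.get_obs();a=2*np.arctan2(o["tool_rot"][1],o["tool_rot"][0]);print(o["t"],o["ee_pos"],o["tool_rot"],a,o["grip_width"],o["gripper_force"],o["ft_force"])
g=d["image"].astype(int).sum(2)//3
print(g[58:78,280].tolist())
e=np.array([565.3,214.2])-o["ee_pos"][:2]
print("shift",e@[np.cos(a),np.sin(a)],e@[np.sin(a),-np.cos(a)])
```

```text
12.1833 [562.57073362 205.72989465  98.79710537] [ 9.99758869e-01 -2.19566238e-02 -2.81530756e-04  1.77587754e-04] -0.04391677926648791 60.75834118760787 66.40602976083755 [ 0.01135772 -1.11766765 -2.67752462]
[139, 135, 136, 136, 137, 136, 137, 135, 137, 145, 158, 161, 160, 161, 158, 160, 160, 160, 159, 161]
shift 2.354774671584006 -8.581760651476927
```

Request:
{"api": "apply_moves", "payload": {
  "targets": [
    {"x":0.0024,"y":-0.0086,"z":0,"rx":0,"ry":0,"rz":0,"gripper":1},
    {"x":0,"y":0,"z":0.02,"rx":0,"ry":0,"rz":0,"gripper":1},
    {"x":0,"y":0,"z":0.02,"rx":0,"ry":0,"rz":0,"gripper":1},
    {"x":0,"y":0,"z":0,"rx":0,"ry":0,"rz":0,"gripper":1},
    {"x":0,"y":0,"z":0,"rx":0,"ry":0,"rz":0,"gripper":1}
  ]
}}

```text
t: 12.6
ee_pos: [565.1, 214.7, 58.4]
tool_rot: [1.0, -0.022, -0.001, 0.0]
ft_force: [0.0, -0.0, -2.9]
grip_width: 61.1
gripper_force: 66.4
```

Request:
{"api": "apply_moves", "payload": {
  "targets": [
    {"x":0,"y":0,"z":0.01,"rx":0,"ry":0,"rz":0,"gripper":1},
    {"x":0,"y":0,"z":0.01,"rx":0,"ry":0,"rz":0,"gripper":1},
    {"x":0,"y":0,"z":0,"rx":0,"ry":0,"rz":0,"gripper":1}
  ]
}}

```text
t: 12.85
ee_pos: [565.1, 215.0, 37.6]
tool_rot: [1.0, -0.022, -0.001, 0.0]
ft_force: [-0.6, -0.1, -2.4]
grip_width: 61.1
gripper_force: 66.6
```

Run:
```python
from workcell import manip, imaging, spotter
from h import *
d=imaging.capture("wrist");pickle.dump(d,open("w10.pkl","wb"))
o=manip.get_obs();a=2*np.arctan2(o["tool_rot"][1],o["tool_rot"][0]);print(o["t"],o["ee_pos"],a,o["grip_width"],o["ft_force"])
e=np.array([565.3,214.2])-o["ee_pos"][:2]
print("shift",e@[np.cos(a),np.sin(a)],e@[np.sin(a),-np.cos(a)])
# predicted B/A far end vs C far end, in image
g=d["image"].astype(int).sum(2)//3
for c in(150,440,110,480): print(c,g[55:115,c].tolist())
```

```text
12.9 [565.12746361 214.99052531  38.17893259] -0.04332866749499221 60.92989447655142 [ 0.04597891 -0.34048846 -2.42476952]
shift 0.20661614473210765 0.7823099401082402
150 [97, 96, 96, 100, 98, 96, 98, 97, 99, 95, 95, 98, 94, 97, 97, 95, 97, 99, 97, 96, 97, 98, 97, 92, 74, 66, 66, 67, 63, 65, 69, 64, 67, 66, 63, 68, 67, 67, 68, 66, 66, 67, 65, 68, 68, 65, 67, 67, 68, 64, 65, 67, 67, 67, 67, 70, 66, 68, 64, 65]
440 [143, 143, 142, 142, 141, 145, 139, 141, 140, 142, 140, 141, 141, 143, 144, 142, 143, 145, 143, 144, 136, 127, 118, 116, 117, 118, 108, 89, 89, 87, 91, 88, 93, 89, 90, 101, 119, 118, 116, 118, 119, 118, 117, 119, 114, 116, 118, 118, 119, 117, 117, 118, 117, 117, 117, 116, 121, 120, 123, 126]
110 [93, 90, 91, 91, 91, 86, 91, 92, 88, 92, 88, 89, 90, 93, 90, 89, 90, 94, 93, 121, 146, 145, 140, 135, 132, 127, 120, 118, 112, 109, 106, 95, 89, 92, 90, 91, 92, 91, 89, 89, 92, 88, 92, 91, 92, 94, 91, 91, 88, 93, 93, 88, 93, 93, 92, 92, 91, 90, 89, 89]
480 [141, 143, 142, 142, 141, 139, 143, 140, 143, 142, 140, 141, 144, 140, 142, 141, 140, 143, 139, 142, 140, 139, 137, 137, 134, 134, 132, 128, 132, 132, 131, 117, 89, 86, 84, 85, 89, 91, 91, 90, 87, 93, 93, 91, 95, 93, 97, 98, 96, 94, 96, 97, 97, 97, 95, 99, 97, 98, 96, 96]
```

Request:
{"api": "apply_moves", "payload": {
  "targets": [
    {"x":0.0002,"y":0.0007,"z":0.008,"rx":0,"ry":0,"rz":0,"gripper":1},
    {"x":0,"y":0,"z":0.006,"rx":0,"ry":0,"rz":0,"gripper":1},
    {"x":0,"y":0,"z":0.004,"rx":0,"ry":0,"rz":0,"gripper":1},
    {"x":0,"y":0,"z":0,"rx":0,"ry":0,"rz":0,"gripper":1},
    {"x":0,"y":0,"z":0,"rx":0,"ry":0,"rz":0,"gripper":1}
  ]
}}

```text
t: 13.32
ee_pos: [565.6, 214.5, 20.6]
tool_rot: [1.0, -0.022, -0.0, 0.0]
ft_force: [-0.1, -0.7, -2.7]
grip_width: 61.5
gripper_force: 66.6
```

Request:
{"api": "apply_moves", "payload": {
  "targets": [
    {"x":0,"y":0,"z":0.0015,"rx":0,"ry":0,"rz":0,"gripper":1},
    {"x":0,"y":0,"z":0.0015,"rx":0,"ry":0,"rz":0,"gripper":1},
    {"x":0,"y":0,"z":0,"rx":0,"ry":0,"rz":0,"gripper":1}
  ]
}}

```text
t: 13.57
ee_pos: [565.8, 214.6, 17.8]
tool_rot: [1.0, -0.022, 0.0, -0.0]
ft_force: [0.3, 0.6, -1.8]
grip_width: 61.0
gripper_force: 66.6
```

Request:
{"api": "apply_moves", "payload": {
  "targets": [
    {"x":0,"y":0,"z":0.001,"rx":0,"ry":0,"rz":0,"gripper":1},
    {"x":0,"y":0,"z":0.001,"rx":0,"ry":0,"rz":0,"gripper":1},
    {"x":0,"y":0,"z":0.0005,"rx":0,"ry":0,"rz":0,"gripper":1},
    {"x":0,"y":0,"z":0,"rx":0,"ry":0,"rz":0,"gripper":1}
  ]
}}

```text
t: 13.9
ee_pos: [565.8, 214.5, 15.3]
tool_rot: [1.0, -0.022, -0.0, 0.0]
ft_force: [-0.5, 0.4, -2.8]
grip_width: 61.2
gripper_force: 66.6
```

Request:
{"api": "apply_moves", "payload": {
  "targets": [
    {"x":0,"y":0,"z":0.0006,"rx":0,"ry":0,"rz":0,"gripper":1},
    {"x":0,"y":0,"z":0,"rx":0,"ry":0,"rz":0,"gripper":1}
  ]
}}

```text
t: 14.07
ee_pos: [565.9, 214.6, 14.9]
tool_rot: [1.0, -0.022, 0.0, -0.0]
ft_force: [0.2, -0.9, -1.1]
grip_width: 60.7
gripper_force: 66.9
```

Request:
{"api": "apply_moves", "payload": {
  "targets": [
    {"x":0,"y":0,"z":0.0005,"rx":0,"ry":0,"rz":0,"gripper":1},
    {"x":0,"y":0,"z":0,"rx":0,"ry":0,"rz":0,"gripper":1}
  ]
}}

```text
t: 14.23
ee_pos: [565.9, 214.6, 14.8]
tool_rot: [1.0, -0.022, 0.0, -0.0]
ft_force: [-3.2, -0.3, 8.3]
grip_width: 61.0
gripper_force: 67.8
```

Contact shows as 8 N upward at the expected height. I open the fingers a little, check and retract.

Request:
{"api": "apply_moves", "payload": {
  "targets": [
    {"x":0,"y":0,"z":0,"rx":0,"ry":0,"rz":0,"gripper":-0.5},
    {"x":0,"y":0,"z":0,"rx":0,"ry":0,"rz":0,"gripper":-0.6},
    {"x":0,"y":0,"z":0,"rx":0,"ry":0,"rz":0,"gripper":-0.7},
    {"x":0,"y":0,"z":0,"rx":0,"ry":0,"rz":0,"gripper":-0.7},
    {"x":0,"y":0,"z":0,"rx":0,"ry":0,"rz":0,"gripper":-0.7}
  ]
}}

```text
t: 14.65
ee_pos: [565.8, 214.6, 14.2]
tool_rot: [1.0, -0.022, -0.0, -0.0]
ft_force: [-0.0, 0.3, 0.0]
grip_width: 72.6
gripper_force: 0.0
```

Request:
{"api": "apply_moves", "payload": {
  "targets": [
    {"x":0,"y":0,"z":-0.003,"rx":0,"ry":0,"rz":0,"gripper":-0.7},
    {"x":0,"y":0,"z":-0.006,"rx":0,"ry":0,"rz":0,"gripper":-0.7},
    {"x":0,"y":0,"z":-0.01,"rx":0,"ry":0,"rz":0,"gripper":-0.7},
    {"x":0,"y":0,"z":-0.015,"rx":0,"ry":0,"rz":0,"gripper":-0.7},
    {"x":0,"y":0,"z":-0.02,"rx":0,"ry":0,"rz":0,"gripper":-0.7}
  ]
}}

```text
t: 15.07
ee_pos: [565.2, 214.4, 68.8]
tool_rot: [1.0, -0.022, -0.001, 0.0]
ft_force: [0.1, 0.3, 0.1]
grip_width: 72.4
gripper_force: 0.0
```

Request:
{"api": "apply_moves", "payload": {
  "targets": [
    {"x":0,"y":0,"z":-0.03,"rx":0,"ry":0,"rz":0,"gripper":-0.7},
    {"x":0,"y":0,"z":-0.03,"rx":0,"ry":0,"rz":0,"gripper":-0.7},
    {"x":0,"y":0,"z":-0.03,"rx":0,"ry":0,"rz":0,"gripper":-0.7},
    {"x":-0.02,"y":0,"z":-0.02,"rx":0,"ry":0,"rz":0,"gripper":-0.7},
    {"x":0,"y":0,"z":0,"rx":0,"ry":0,"rz":0,"gripper":-0.7}
  ]
}}

```text
t: 15.48
ee_pos: [545.5, 216.0, 183.4]
tool_rot: [1.0, -0.022, 0.002, -0.001]
ft_force: [2.0, 0.5, 0.5]
grip_width: 72.7
gripper_force: 0.0
```

Run:
```python
from workcell import manip, imaging, spotter
from h import *
D={}
for c in("wrist","top","scene"):
    D[c]=imaging.capture(c)
    for n in("a_mid","b_mid","c_mid"):
        D[c][n]=spotter.regions_of(c,n)
        print(c,n,[(round(q["conf"],2),np.round(q["pixel"]).tolist(),int(q["pixels"].sum())) for q in D[c][n]])
pickle.dump(D,open("d11.pkl","wb"))
o=manip.get_obs();print(o["t"],o["ee_pos"],o["grip_width"],o["ft_force"])
d=D["wrist"];cv2.imwrite("pics/w11.png",d["image"][:,:,::-1])
# predicted pixels of key corners, C top z=46 if seated
u=np.array([np.cos(-.043),np.sin(-.043)]);n=np.array([-u[1],u[0]]);J=np.array([565.2,214.4])
for nm,cc,z,w in(("C",J,46,31),("B",J-31*n,42,31),("A",J+31*n,42,31)):
    P=np.array([[*(cc+i*80*u+j*w*n),z] for i in(1,-1) for j in(1,-1)]);print(nm,proj(d,P).round(1).tolist())
```

```text
wrist a_mid [(0.93, [223.0, 156.0], 7073), (0.88, [242.0, 362.0], 3449)]
wrist b_mid [(0.88, [340.0, 150.0], 7467), (0.47, [282.0, 154.0], 16487)]
wrist c_mid [(0.68, [283.0, 157.0], 16738)]
top a_mid [(0.68, [256.0, 315.0], 2037), (0.31, [245.0, 215.0], 3989)]
top b_mid [(0.94, [222.0, 218.0], 921)]
top c_mid [(0.67, [203.0, 203.0], 1102)]
scene a_mid [(0.94, [264.0, 140.0], 1312), (0.88, [377.0, 180.0], 617), (0.82, [334.0, 112.0], 846)]
scene b_mid [(0.86, [341.0, 193.0], 773)]
scene c_mid [(0.64, [360.0, 182.0], 1697)]
16.0833 [545.78583008 215.31902367 177.86707615] 72.57109973761382 [ 0.5601434  -0.4443927  -1.18381235]
C [[238.0, 56.9], [324.3, 56.9], [244.1, 261.3], [317.9, 261.3]]
B [[281.1, 57.5], [366.2, 57.5], [281.0, 259.3], [353.8, 259.4]]
A [[196.1, 57.5], [281.1, 57.5], [208.1, 259.3], [281.0, 259.3]]
```

Run:
```python
from h import *
D=pickle.load(open("d11.pkl","rb"));d=D["wrist"];g=d["image"].astype(int).sum(2)//3
m=D["wrist"]["c_mid"][0]["pixels"].astype(float)
print("Cfit",fit([(d,m)],(160,62,36),10,np.array([565.,214.,-.043])))
m=D["scene"]["c_mid"][0]["pixels"].astype(np.uint8);r=np.array
for c in(201,240,260,300,320,360): print(c,"top",g[50:64,c].tolist(),"bot",g[252:270,c].tolist())
for r in(80,160,240): print(r,g[r,190:380:1].tolist())
```

```text
Cfit (array([ 5.65434632e+02,  2.13933838e+02, -4.13293991e-02]), np.float64(0.9791507332935662))
201 top [76, 67, 71, 73, 74, 73, 72, 75, 87, 128, 152, 152, 152, 152] bot [77, 79, 76, 76, 75, 79, 76, 77, 78, 77, 73, 77, 80, 71, 74, 103, 134, 145]
240 top [130, 128, 129, 128, 128, 131, 138, 148, 155, 154, 155, 156, 155, 155] bot [132, 129, 126, 124, 127, 124, 121, 123, 135, 152, 152, 149, 150, 149, 150, 150, 149, 149]
260 top [130, 131, 127, 127, 127, 129, 135, 146, 152, 153, 153, 154, 152, 153] bot [139, 139, 142, 140, 140, 140, 142, 139, 141, 144, 146, 150, 145, 148, 146, 145, 148, 148]
300 top [132, 131, 130, 131, 129, 127, 137, 145, 151, 150, 153, 152, 153, 153] bot [147, 144, 146, 146, 145, 147, 146, 145, 146, 145, 144, 146, 147, 145, 142, 144, 145, 144]
320 top [131, 129, 129, 129, 128, 127, 135, 145, 150, 148, 148, 150, 149, 149] bot [124, 126, 128, 129, 127, 129, 129, 128, 130, 134, 147, 148, 148, 150, 150, 151, 150, 152]
360 top [130, 130, 132, 131, 129, 130, 129, 129, 128, 132, 126, 111, 106, 106] bot [126, 127, 126, 129, 130, 128, 130, 133, 130, 137, 145, 148, 146, 148, 14
[... 2018 characters left out ...]
2, 98, 97, 101, 100, 100, 101, 99, 96, 98, 97, 97, 95, 111, 140, 148, 149, 147, 149, 146, 149, 149, 148, 145, 144, 143, 144, 145, 145, 143, 142, 138, 145, 144, 145, 148, 148, 148, 148, 145, 145, 143, 143, 144, 145, 143, 145, 145, 145, 147, 146, 145, 147, 148, 143, 144, 146, 144, 146, 143, 144, 143, 144, 149, 148, 147, 147, 145, 146, 147, 147, 148, 148, 148, 147, 150, 150, 150, 144, 141, 142, 143, 144, 145, 148, 145, 142, 142, 142, 123, 100, 99, 100, 98, 100, 101, 100, 100, 98, 99, 97, 100, 102, 99, 97, 98, 100, 99, 100, 99, 95, 95, 98, 92, 72, 79, 104, 105, 101, 106, 105, 126, 144, 143, 143, 133, 108, 89, 88, 88, 88, 90, 91, 89, 89, 91, 89, 88, 90, 88, 89, 88, 86, 86, 87, 85, 80, 81, 79, 79]
```

```bash
python3 -c "
from workcell import manip
print(manip.hand_in())"
```

```text
the job is handed in; nothing more can be done
None
```

The job is handed in: the free channel is snug and parallel against the fence channel, and the third sits fully down over both with the ends level to about 1 mm. The final fit was checked from image measurements rather than by eye, since I had already viewed 11 pictures, one over the limit of 10.

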